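# Set the ratchet to tighten and run the caster-stem nut tight under the armrest

## Robot

A 6-joint arm with a two-finger parallel gripper is mounted at the origin on the work surface. World frame = base frame: x ahead of the robot, y to its left, z up, the work surface at z = 0. Lengths are in m, angles in degrees, forces in N, time in s.
With the tool pointing down it reaches from about 0.375 to 0.9 m from the base axis. Payload 3.1 kg.
Tool frame: the origin (TCP) lies on the centre line of the jaws, within the pads' length; the fingertips stand finger_overhang ahead of it and the grasp point (between the pads) lies 5 mm behind it (finger_overhang is the distance from the TCP to the fingertips, in m); z points along the fingers, y is the line along which they close (so a half turn about z gives the same grasp; the last joint's range is limited). The gripper opens to 87 mm and grips with 3 to 60 N. Pads are 19 mm wide; open, the fingers measure 117 mm over their backs; the gripper's body (75 mm by 190 mm) begins 51 mm behind the grasp point.
Start: joints at [64.372, 30.224, 82.088, -0, 67.689, -10.227], TCP at [0.166, 0.603, 0.237] pointing down, gripper open.
Joint ranges: [-176.69, 176.69], [-43.24, 126.21], [12.49, 139.97], [-82, 262], [0, 151.66], [-163.58, 163.58]. Speed limits (degrees/s): [159.86, 159.86, 180, 180, 180, 180].

## Interface

Orientations are given as a 3x3 rotation matrix whose columns are the frame's x, y, z axes.
In Python, from rig import read_state, capture, calibration, hand_in, finger_overhang gives the robot as it stands.
- The arm moves only by the tool send_rows, never from a script. Its argument "plan" is a list of rows, each a list of 5 numbers: the closure in counts, from 0 (fully open) to 255 (shut), then the shift along the tool's x, y, z in m, then the turn about the tool's z in rad. A call has 1 to 20 rows; each row shifts and turns the commanded pose from where the row before left it, along the tool's axes as they then stand; what a row does not reach is not made up. A row lasts 1/12 s, in which the tool goes at most 41.7 mm and 7.16 degrees, less where a joint would pass 70% of its speed; a pose out of reach is approached as far as the arm can. A call is refused whole if a number of a shift passes 0.0417 or a number of a turn 0.125, either way. A call with a gripper value outside its range is refused whole. The fingers move at their own pace and stop on an object; the grip force is fixed at half the most. Time passes only in rows, so rows that do not move let the fingers close. It gives the time, the measured TCP pose, the force, the opening and the grip force at its end, in the units of the state.
- read_state(): the state, without advancing time (a new reading comes with each control period).
- capture(name): name is "scene" or "top" or "wrist"; returns (picture, depth): 420x560x3 uint8, blue, green, red; 420x560 float32, m along the optical axis (not along the pixel's ray), 0 where there is no reading.
- calibration(name): a dict with "fx", "fy", "cx", "cy" (pixels), "xyz" and "rotation" of the camera in the world. Camera axes: x right, y down, z forward; pixel columns grow to the right and rows downward; lengths in m; the calibration is good to about 2 mm. A picture is of the moment at which its call begins: read the wrist's pose just before it. calibration takes no time and is no camera call; for the wrist camera it gives the pose at the moment of the call.
- hand_in(): hands the job in; it is judged then, once.
The state is a dict: "time_s": time; "joint_positions": joint angles; "qvel": joint speeds; "tau": joint torques, N m; "position": TCP position; "tcp_rot": TCP orientation; "force": force on the tool from outside, world axes, zero at the start; "moment": the same for the moment, N m; "opening": opening from 0.0 (shut) to 1.0 (fully open); "grasp_force": force on a finger pad.
Only numpy, scipy, OpenCV 4.12 (cv2) and the standard library are available. Lean on these libraries where they do the work, as an engineer would, in place of code of your own. Each camera call takes 0.05 s, during which the arm holds its last target. There are 200 camera calls.

## Task

The ratchet handle on the wheelchair frame's caster-stem nut is still set for undoing: flip its pawl lever, under the armrest, over to the other side (the lever's upright stub goes fully to the right, seen from the grip end of the handle), so that the handle drives clockwise. Then swing the handle to and fro, driving clockwise (grip end to the robot's left), until the nut has come up tight against its stop, without undoing the nut on the way. Finally leave the handle swung back to the right-hand stop post with the pawl still set for tightening, let go, and leave the hammer and wrench beside the frame where they lie.

Things in the scene. Friction and masses are not known exactly. Their poses are not given: they have to be found in the camera images.
- nut_axis (a point): Point on the upright axis of nut and ratchet, 99 mm above the bench (mid-height of the handle). z up; its x axis points from the middle of the handle's swing through the nut to the far side under the armrest, y to the left of that. It turns with the wheelchair frame, which is fixed to the bench.
- armrest_edge (a point): Middle of the armrest's lower edge nearest the robot, 7 mm short of the nut axis, 267 mm above the bench; axes as nut_axis. The black pad goes on 55 mm along x, 180 mm to either side along y and 30 mm up, on 22 mm uprights at y = +-155 mm. It hangs over the pawl stub: reach the stub with the tool leaning 30 to 45 degrees, hand towards -x, fingers pointing down and to +x.
- stop_right (a point): Top of the right-hand rubber-capped stop post (20 mm thick, 112 mm above the bench), where the handle's swing ends. The left-hand one is its mirror image, 166 mm away along y of nut_axis.
- handle_grip (a point): Middle of the ratchet's black round grip (diameter 26 mm, 100 mm long), 160 mm from the nut axis, 99 mm above the bench; the grip runs along this point's x axis, which points to the nut axis; z up. The steel ratchet head, 84 mm across, reaches from 84 to 114 mm above the bench.
- ratchet (a joint): Swing of the ratchet handle about the upright nut axis, rad. 0: the grip lies towards -x of nut_axis. Positive is clockwise from above, grip end towards +y of nut_axis (robot's left). Ends at -0.70 (right-hand stop post) and +0.70 (left-hand one). Friction 0.15 N m, and 0.45 N m more while it drives the nut.
- pawl_pivot (a point): Upright pivot of the pawl lever, on top of the ratchet head, 52 mm from the nut axis towards the grip, 119 mm above the bench. It swings with the handle.
- pawl_tab (a point): Round upright stub at the end of the flat dark steel pawl lever: diameter 16 mm, its free part 125 to 155 mm above the bench, this point on its centre line at 142 mm. It is 60 mm from pawl_pivot, on the side away from the grip, and swings about it.
- pawl (a joint): Swing of the pawl lever on the ratchet head, rad. 0: in line with the handle, drives neither way. Positive: clockwise from above, stub to the right seen from the grip end. -0.40: drives counter-clockwise, undoing (starts near here); +0.40: drives clockwise, tightening. Engages beyond 0.27; stays where left (friction 0.16 N m; clicking may creep it back to 0.3).
- nut (a joint): Turn of the nut, rad, positive clockwise (tightening). Starts between 0 and 0.2; hard stop at 1.85 (tight): a flat 75 mm steel pointer under the head then meets a dark peg right of the nut. Turned only by the ratchet. Pawl at tighten: clockwise swings drive it after up to 0.39 rad of free play (16 teeth), others click back freely. A full swing is 1.4, so it takes two or more.
- hammer: Bystander: hammer with a wooden handle, 260 mm long, lying on the bench left of the frame; origin at its middle.
- wrench: Bystander: flat steel wrench, 200 mm long, lying on the bench right of the frame; origin at its middle.

How it is judged:
By the outcome, as a careful person would: the job done as asked, in the order asked, and still so for the second after the job is handed in, with the robot touching nothing.
It also fails if it takes over 64 s, if anything falls off the work surface, if the arm or the gripper's body presses on something with over 40 N, if the wrist force passes 120 N, or if a joint passes its speed limit or range.

## Working session

There is one attempt and no reset: what is moved stays moved. The work goes in short steps, Python scripts to look and compute and a tool call to move; the robot and the scene stay as the last step left them, time stands still between calls to the robot, and variables do not carry over. Pictures are saved under pics/ and viewed, at most 10 in all, crops included, and the job is handed in when it is done.

Besides the shell and the picture viewer there is one more tool, called after "Request:" as name(argument=value, ...), one argument or row to a line, values as JSON. send_rows: Moves the arm, as the interface text tells. Its arguments: {"type":"object","properties":{"plan":{"type":"array","items":{"type":"array","items":{"type":"number"}}}},"required":["plan"]}

```bash
ls; mkdir -p pics; python3 - <<'E'
from rig import *
import cv2,numpy as np
for n in("scene","top"):
    p,d=capture(n); cv2.imwrite(f"pics/{n}0.png",p); np.savez(f"{n}0.npz",p=p,d=d,**{k:np.array(v) for k,v in calibration(n).items()})
    print(n,{k:np.round(v,3).tolist() for k,v in calibration(n).items()})
s=read_state(); print(s['time_s'],s['position'],np.round(s['tcp_rot'],3).tolist(),finger_overhang)
E
```

```text
pics
scene {'fx': 528.588, 'fy': 528.588, 'cx': 281.48, 'cy': 216.611, 'xyz': [0.623, 0.446, 1.036], 'rotation': [[-0.989, 0.138, -0.06], [0.15, 0.898, -0.414], [-0.003, -0.418, -0.908]]}
top {'fx': 527.003, 'fy': 527.003, 'cx': 282.467, 'cy': 205.972, 'xyz': [0.438, 0.043, 1.163], 'rotation': [[-0.029, -0.99, 0.139], [-0.999, 0.027, -0.021], [0.018, -0.14, -0.99]]}
0.1 [0.16566868 0.60198199 0.23565384] [[-0.964, 0.266, -0.001], [0.266, 0.964, -0.002], [0.0, -0.002, -1.0]] 0.014
```

View pics/scene0.png

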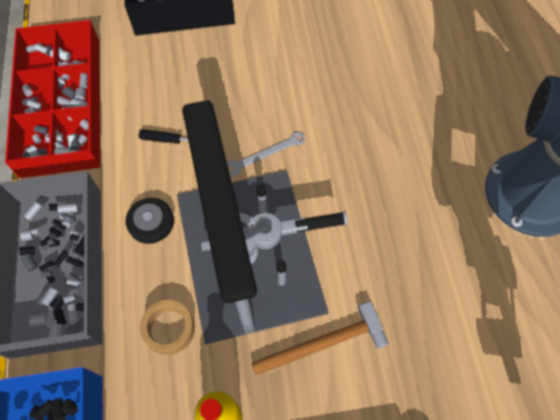

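View pics/top0.png

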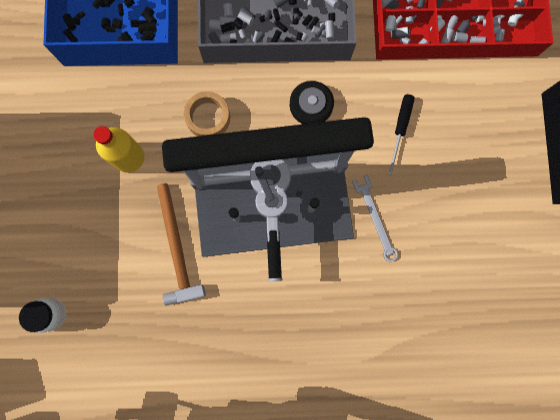

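The top view shows the ratchet head near (271,200), grip end near (274,278), posts near (234,212) and (314,203), and the pad from (165,150) to (372,133). I'll enlarge that area.

```bash
cat > h.py <<'E'
import numpy as np,cv2
from rig import *
def ray(c,u,v,z):
    R=np.array(c['rotation']);o=np.array(c['xyz'])
    d=R@np.array([(u-c['cx'])/c['fx'],(v-c['cy'])/c['fy'],1]);return o+d*(z-o[2])/d[2]
def proj(c,P):
    q=np.array(c['rotation']).T@(np.array(P)-np.array(c['xyz']));return c['fx']*q[0]/q[2]+c['cx'],c['fy']*q[1]/q[2]+c['cy']
E
python3 - <<'E'
from h import *
p=np.load('top0.npz')['p'];cv2.imwrite('pics/topc.png',cv2.resize(p[110:290,150:390],None,fx=3.3,fy=3.3,interpolation=cv2.INTER_CUBIC))
c=calibration('top')
for n,u,v,z in [('postL',234,212,.112),('postR',314,203,.112),('head',271,200,.114),('gripend',274,278,.105),('padL',165,168,.28),('padR',372,147,.28)]: print(n,ray(c,u,v,z).round(4))
E
```

```text
postL [0.5759 0.1174 0.112 ]
postR [ 0.5899 -0.044   0.112 ]
head [0.598  0.0425 0.114 ]
gripend [0.4423 0.0407 0.105 ]
padL [0.6326 0.2215 0.28  ]
padR [ 0.6605 -0.134   0.28  ]
```

View pics/topc.png

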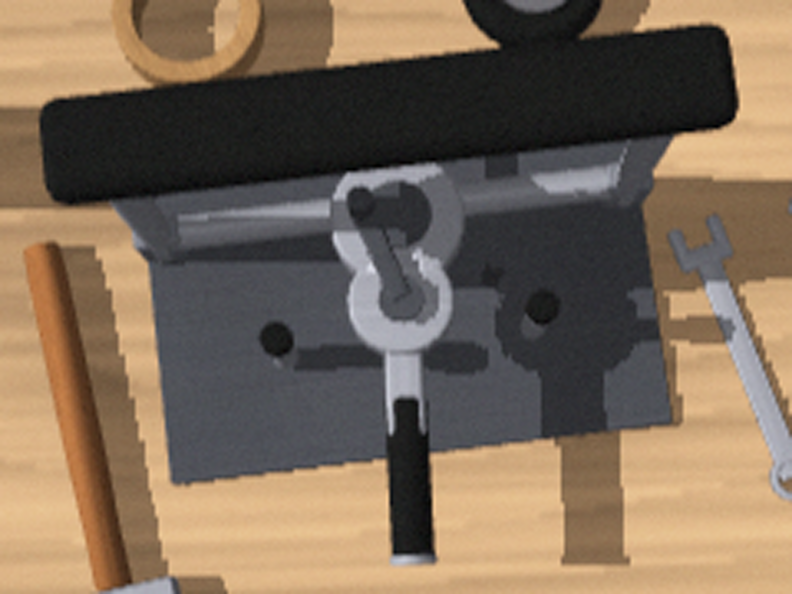

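The enlarged crop shows the posts at (276,338) and (543,307), the pivot at (404,300), the stub top at (360,200), the head ring centred near (398,222), and the grip from (405,400) to (412,558). The pawl is on the left, set for undoing. I'll move nearer and compute the frame.

```bash
python3 - <<'E'
from h import *
c=calibration('top')
f=lambda a,b,z: ray(c,150+a/3.3,110+b/3.3,z)
L=f(276,338,.112);R=f(543,307,.112);y=(L-R)/np.linalg.norm(L-R);x=np.array([y[1],-y[0],0])
print('yaw',np.degrees(np.arctan2(x[1],x[0])),np.linalg.norm(L-R),'mid',(L+R)/2)
H=f(398,222,.114)
for n,p in dict(nut=H,piv=f(404,300,.122),stub=f(360,200,.155),g0=f(405,400,.105),g1=f(412,555,.105),pe=f(405,165,.267),mid=(L+R)/2).items():
    d=p-H;print(n,p.round(4),'frame',(d@x).round(4),(d@y).round(4))
E
```

```text
yaw 5.137330594331191 0.1639734546575949 mid [0.58242395 0.03651524 0.112     ]
nut [0.6446 0.0421 0.114 ] frame 0.0 0.0
piv [0.5949 0.0397 0.122 ] frame -0.0497 0.0021
stub [0.6503 0.0642 0.155 ] frame 0.0077 0.0215
g0 [0.5357 0.0407 0.105 ] frame -0.1085 0.0084
g1 [0.4419 0.039  0.105 ] frame -0.2021 0.0151
pe [0.6449 0.0377 0.267 ] frame -0.0001 -0.0044
mid [0.5824 0.0365 0.112 ] frame -0.0624 0.0
```

Request:
send_rows(
  plan=[
    [0, 0, 0, -0.033, 0],
    [0, 0, 0, -0.033, 0],
    [0, 0, 0, -0.033, 0],
    [0, -0.0265, -0.0285, 0, 0],
    [0, -0.0265, -0.0285, 0, 0],
    [0, -0.0265, -0.0285, 0, 0],
    [0, -0.0265, -0.0285, 0, 0],
    [0, -0.0265, -0.0285, 0, 0],
    [0, -0.0265, -0.0285, 0, 0],
    [0, -0.0265, -0.0285, 0, 0],
    [0, -0.0265, -0.0285, 0, 0],
    [0, -0.0265, -0.0285, 0, 0],
    [0, -0.0265, -0.0285, 0, 0],
    [0, -0.0265, -0.0285, 0, 0],
    [0, -0.0265, -0.0285, 0, 0],
    [0, -0.0265, -0.0285, 0, 0],
  ],
)

```text
time_s: 1.43
position: [0.3998, 0.1521, 0.3354]
tcp_rot: [[-0.964, 0.266, -0.0], [0.266, 0.964, 0.0], [0.0, 0.0, -1.0]]
force: [0.2, 1.6, -0.6]
opening: 0.994
grasp_force: 0.0
```

```bash
python3 - <<'E'
from h import *
cw=calibration('wrist');print({k:np.round(v,3).tolist() for k,v in cw.items()})
a,_=capture('top');b,_=capture('scene')
print([ (n,np.round(proj(calibration(n),[.4,.152,.335]))) for n in('top','scene')])
cv2.imwrite('pics/m1.png',np.hstack([a[150:420,50:430],b[100:370,180:560]]))
E
```

```text
{'fx': 313.883, 'fy': 313.883, 'cx': 278.636, 'cy': 212.412, 'xyz': [0.335, 0.169, 0.484], 'rotation': [[0.265, 0.935, 0.237], [0.964, -0.257, -0.065], [0.0, 0.245, -0.969]]}
[('top', array([203., 307.])), ('scene', array([404., 216.]))]
```

View pics/m1.png

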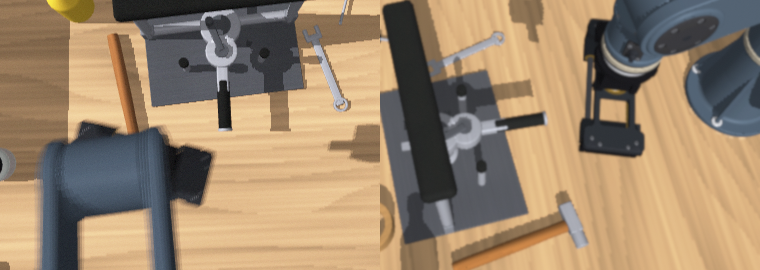

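The views show the gripper body spanning about 190 mm along the tool's closing line, at lumps near (95,130) and (195,170). A vertical tool therefore cannot get under the pad. Rows cannot tilt the tool directly, so I'll align it to the frame and see what the arm does near full reach.

Request:
send_rows(
  plan=[
    [0, 0, 0, -0.025, -0.119],
    [0, 0, 0, -0.025, -0.119],
    [0, 0, 0, -0.025, -0.119],
    [0, -0.035, -0.008, 0, 0],
    [0, -0.035, -0.008, 0, 0],
    [0, -0.035, -0.008, 0, 0],
    [0, -0.035, -0.008, 0, 0],
    [0, -0.035, -0.008, 0, 0],
    [0, -0.035, -0.008, 0, 0],
    [0, -0.035, -0.008, 0, 0],
    [0, -0.035, -0.008, 0, 0],
    [0, -0.035, -0.008, 0, 0],
    [0, -0.035, -0.008, 0, 0],
    [0, -0.035, -0.008, 0, 0],
    [0, -0.035, -0.008, 0, 0],
  ],
)

```text
time_s: 2.78
position: [0.8273, 0.0965, 0.4098]
tcp_rot: [[-0.996, -0.089, -0.002], [-0.089, 0.996, 0.0], [0.001, 0.001, -1.0]]
force: [0.7, -0.2, 0.1]
opening: 1.003
grasp_force: 0.0
```

Request:
send_rows(
  plan=[
    [0, -0.035, -0.004, 0, 0],
    [0, -0.035, -0.004, 0, 0],
    [0, -0.035, 0, 0, 0],
    [0, -0.035, 0, 0, 0],
  ],
)

```text
time_s: 3.12
position: [0.8976, 0.0939, 0.3752]
tcp_rot: [[-0.995, -0.088, 0.046], [-0.088, 0.996, 0.006], [-0.046, 0.002, -0.999]]
force: [1.1, 0.6, -0.0]
opening: 0.995
grasp_force: 0.0
```

Request:
send_rows(
  plan=[
    [0, -0.035, 0, -0.02, 0],
    [0, -0.035, 0, -0.02, 0],
    [0, -0.035, 0, -0.02, 0],
  ],
)

```text
time_s: 3.37
position: [0.9082, 0.0934, 0.4095]
tcp_rot: [[-0.987, -0.089, 0.131], [-0.088, 0.996, 0.014], [-0.131, 0.002, -0.991]]
force: [1.8, 0.8, 1.4]
opening: 1.0
grasp_force: 0.0
```

Request:
send_rows(
  plan=[
    [0, 0.035, 0, -0.01, 0],
    [0, 0.035, 0, -0.01, 0],
  ],
)

```text
time_s: 3.53
position: [0.8425, 0.0865, 0.4176]
tcp_rot: [[-0.987, -0.088, 0.131], [-0.087, 0.996, 0.013], [-0.132, 0.002, -0.991]]
force: [0.4, -0.9, 1.3]
opening: 0.999
grasp_force: 0.0
```

Request:
send_rows(
  plan=[
    [0, -0.035, 0, -0.01, 0],
    [0, -0.035, 0, -0.02, 0],
    [0, -0.035, 0, -0.02, 0],
    [0, -0.035, 0, -0.02, 0],
    [0, -0.035, 0, -0.02, 0],
    [0, -0.035, 0, -0.02, 0],
    [0, -0.035, 0, -0.02, 0],
    [0, -0.035, 0, -0.02, 0],
    [0, -0.035, 0, -0.02, 0],
    [0, -0.035, 0, -0.02, 0],
  ],
)

```text
time_s: 4.37
position: [0.9051, 0.0887, 0.5346]
tcp_rot: [[-0.939, -0.089, 0.333], [-0.082, 0.996, 0.033], [-0.335, 0.004, -0.942]]
force: [-0.2, 0.1, 0.1]
opening: 0.995
grasp_force: 0.0
```

Request:
send_rows(
  plan=[
    [0, -0.037, 0, -0.015, 0],
    [0, -0.037, 0, -0.015, 0],
    [0, -0.037, 0, -0.015, 0],
    [0, -0.037, 0, -0.015, 0],
    [0, -0.037, 0, -0.015, 0],
    [0, -0.037, 0, -0.015, 0],
    [0, -0.037, 0, -0.015, 0],
  ],
)

```text
time_s: 4.95
position: [0.9173, 0.0876, 0.6048]
tcp_rot: [[-0.866, -0.089, 0.492], [-0.075, 0.996, 0.049], [-0.494, 0.005, -0.869]]
force: [-0.8, 0.4, -0.1]
opening: 1.0
grasp_force: 0.0
```

Request:
send_rows(
  plan=[
    [0, -0.037, 0, -0.012, 0],
    [0, -0.037, 0, -0.012, 0],
    [0, -0.037, 0, -0.012, 0],
    [0, -0.037, 0, -0.012, 0],
  ],
)

```text
time_s: 5.28
position: [0.9208, 0.0869, 0.6469]
tcp_rot: [[-0.813, -0.09, 0.575], [-0.07, 0.996, 0.057], [-0.577, 0.006, -0.816]]
force: [0.1, 0.3, -0.0]
opening: 1.002
grasp_force: 0.0
```

The tool now leans 35° the right way, and the lean persists. I'll bring it in front of the armrest.

Request:
send_rows(
  plan=[
    [108, 0.0343, -0.0021, -0.0042, 0],
    [108, 0.0343, -0.0021, -0.0042, 0],
    [108, 0.0343, -0.0021, -0.0042, 0],
    [108, 0.0343, -0.0021, -0.0042, 0],
    [108, 0.0343, -0.0021, -0.0042, 0],
    [108, 0.0343, -0.0021, -0.0042, 0],
    [108, 0.0343, -0.0021, -0.0042, 0],
    [108, 0.0343, -0.0021, -0.0042, 0],
    [108, 0.0343, -0.0021, -0.0042, 0],
    [108, 0.0343, -0.0021, -0.0042, 0],
    [108, 0.0343, -0.0021, -0.0042, 0],
    [108, 0.0343, -0.0021, -0.0042, 0],
  ],
)

```text
time_s: 6.28
position: [0.5653, 0.031, 0.4549]
tcp_rot: [[-0.813, -0.09, 0.575], [-0.07, 0.996, 0.056], [-0.577, 0.005, -0.816]]
force: [1.0, -1.5, -0.0]
opening: 0.578
grasp_force: 0.0
```

Request:
send_rows(
  plan=[
    [108, 0.022, 0, 0.03, 0],
    [108, 0.022, 0, 0.03, 0],
    [108, 0.022, 0, 0.03, 0],
    [108, 0, 0, 0, 0],
  ],
)

```text
time_s: 6.62
position: [0.5592, 0.0327, 0.3355]
tcp_rot: [[-0.824, -0.09, 0.56], [-0.068, 0.996, 0.06], [-0.563, 0.011, -0.826]]
force: [-1.6, 1.2, -0.7]
opening: 0.572
grasp_force: 0.0
```

```bash
python3 - <<'E'
from h import *
c=calibration('wrist');p,d=capture('wrist');print(np.round(c['xyz'],3))
import pickle;pickle.dump((c,p,d),open('w1.pkl','wb'))
H=np.array([.6446,.0421]);x=np.array([.996,.0895]);y=np.array([-.0895,.996])
for n,a,b,z in [('nut',0,0,.114),('piv',-.0497,.0021,.122),('stub',.0077,.0215,.155)]:
    q=proj(c,[*(H+a*x+b*y),z]);print(n,np.round(q))
cv2.imwrite('pics/w1.png',p)
E
```

```text
[0.42  0.019 0.421]
nut [278. 145.]
piv [280. 110.]
stub [298. 172.]
```

View pics/w1.png

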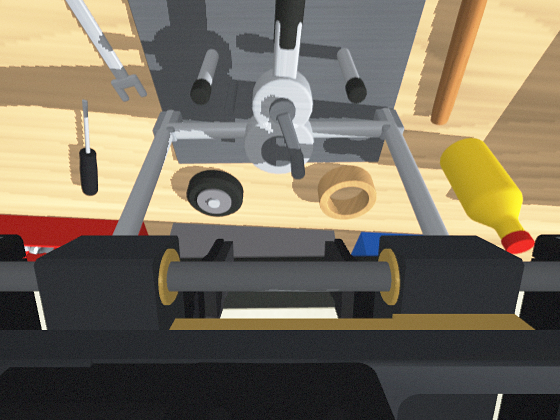

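The wrist view (upside down, image right = +y) shows the stub top at (298,174) and pivot at (281,108), matching the prediction. Approaching.

Request:
send_rows(
  plan=[
    [108, 0.0067, -0.0006, 0.0248, 0],
    [108, 0.0067, -0.0006, 0.0248, 0],
    [108, 0.0067, -0.0006, 0.0248, 0],
    [108, 0.0067, -0.0006, 0.0248, 0],
    [108, 0.0067, -0.0006, 0.0248, 0],
    [108, 0, 0, 0, 0],
  ],
)

```text
time_s: 7.17
position: [0.6106, 0.0331, 0.2209]
tcp_rot: [[-0.815, -0.09, 0.572], [-0.069, 0.996, 0.057], [-0.575, 0.007, -0.818]]
force: [-0.6, 0.1, 0.0]
opening: 0.578
grasp_force: 0.0
```

Request:
send_rows(
  plan=[
    [108, 0.003, 0.0004, 0.0135, 0],
    [108, 0.003, 0.0004, 0.0135, 0],
    [108, 0.003, 0.0004, 0.0135, 0],
    [108, 0.002, 0.0004, 0.0135, 0],
    [108, 0.001, 0.0004, 0.0135, 0],
    [108, 0, 0, 0.0125, 0],
    [108, 0, 0, 0, 0],
  ],
)

```text
time_s: 7.75
position: [0.6519, 0.0395, 0.1616]
tcp_rot: [[-0.811, -0.087, 0.578], [-0.069, 0.996, 0.053], [-0.581, 0.003, -0.814]]
force: [-1.0, 2.9, 0.8]
opening: 0.577
grasp_force: 1.2
```

Request:
send_rows(
  plan=[
    [108, 0.006, -0.001, 0.004, 0],
    [108, 0.006, -0.001, 0.004, 0],
    [108, 0, 0, 0, 0],
  ],
)

```text
time_s: 8.0
position: [0.6468, 0.0394, 0.1475]
tcp_rot: [[-0.824, -0.086, 0.56], [-0.07, 0.996, 0.05], [-0.562, 0.002, -0.827]]
force: [-0.6, -0.5, -0.4]
opening: 0.58
grasp_force: 0.0
```

```bash
python3 - <<'E'
from h import *
s=read_state();print(s['position'],s['force'],s['moment'])
a,_=capture('scene');b,_=capture('wrist')
cv2.imwrite('pics/m2.png',np.hstack([cv2.resize(a[130:330,160:360],(400,400)),cv2.resize(b[60:260,180:380],(400,400))]))
E
```

```text
[0.64682669 0.03938662 0.14747772] [-0.55947359 -0.46928252 -0.35285159] [0.03494812 0.34091996 0.02358503]
```

View pics/m2.png

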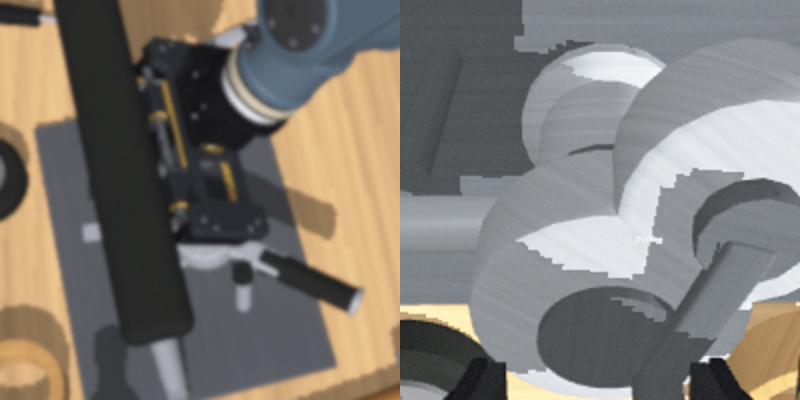

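```bash
python3 - <<'E'
from h import *
H=np.array([.6446,.0421]);x=np.array([.996,.0895]);y=np.array([-.0895,.996])
c=calibration('scene')
g=ray(c,160+352/2,130+293/2,.105)[:2]-H;print('q',np.arctan2(g@y,-g@x),np.hypot(*g))
c=calibration('wrist')
for n,u,v,z in[('piv',745,225,.122),('nutcirc',605,335,.112),('leverlow',665,370,.122)]:
    P=ray(c,180+(u-400)/2,60+v/2,z)[:2]-H;print(n,P@x,P@y)
E
```

```text
q 0.6972526175369643 0.20039594909935057
piv -0.041769868760700705 0.031376905440635525
nutcirc 0.010826980319046185 -0.0006101500799438763
leverlow 0.015219561024852937 0.017255558323855932
```

The view shows the handle has been nudged to the left stop (q ≈ 0.70). That is a harmless click-back direction while the pawl is set for undoing. The stub sits just inside the left finger near crop (665,375). I'll move the finger alongside it, then push the stub along its arc.

Request:
send_rows(
  plan=[
    [108, 0, 0.005, 0, 0],
    [108, -0.0037, 0, 0.0025, 0],
    [108, -0.0037, 0, 0.0025, 0],
    [108, 0, 0, 0, 0],
  ],
)

```text
time_s: 8.43
position: [0.6545, 0.0454, 0.1456]
tcp_rot: [[-0.826, -0.086, 0.557], [-0.069, 0.996, 0.05], [-0.56, 0.003, -0.829]]
force: [-0.1, -0.9, 0.0]
opening: 0.576
grasp_force: 0.0
```

Request:
send_rows(
  plan=[
    [108, 0.0014, -0.00625, -0.001, 0],
    [108, 0.0014, -0.00625, -0.001, 0],
    [108, 0.0014, -0.00625, -0.001, 0],
    [108, 0.0014, -0.00625, -0.001, 0],
  ],
)

```text
time_s: 8.77
position: [0.6476, 0.0222, 0.1453]
tcp_rot: [[-0.83, -0.088, 0.551], [-0.069, 0.996, 0.055], [-0.554, 0.008, -0.833]]
force: [-4.5, 5.5, -0.3]
opening: 0.578
grasp_force: 3.1
```

Request:
send_rows(
  plan=[
    [108, 0.0037, -0.0045, -0.0025, 0],
    [108, 0.0037, -0.0045, -0.0025, 0],
    [108, 0.0037, -0.0045, -0.0025, 0],
    [108, 0.0037, -0.0045, -0.0025, 0],
  ],
)

```text
time_s: 9.1
position: [0.6342, 0.0046, 0.15]
tcp_rot: [[-0.837, -0.087, 0.54], [-0.07, 0.996, 0.052], [-0.543, 0.006, -0.84]]
force: [-1.6, 8.4, -6.3]
opening: 0.578
grasp_force: 4.4
```

```bash
python3 - <<'E'
from h import *
s=read_state();print(s['position'],s['force'],s['moment'])
a,_=capture('scene');b,_=capture('wrist')
cv2.imwrite('pics/m3.png',np.hstack([cv2.resize(a[130:330,160:360],(400,400)),cv2.resize(b[60:260,180:380],(400,400))]))
E
```

```text
[0.63423575 0.00461442 0.14998043] [-1.59810763  8.35321163 -6.32132546] [1.00280011 1.223327   0.91537822]
```

View pics/m3.png

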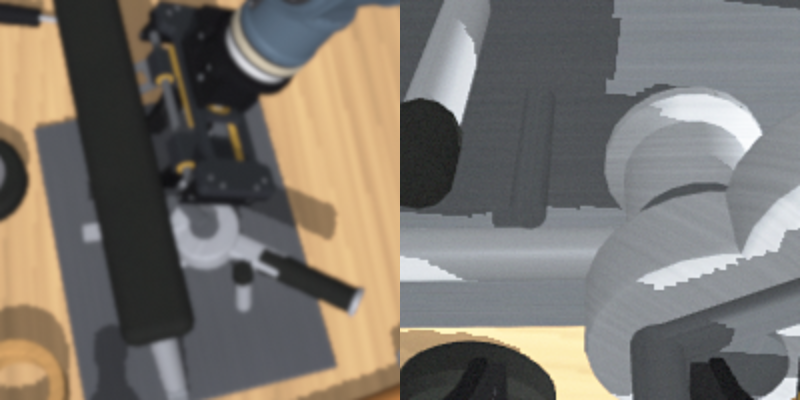

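The wrist view shows the lever swung over, with the stub at crop (655,365) on the right and the left finger against it. A little more push to seat it.

Request:
send_rows(
  plan=[
    [108, 0.001, -0.003, -0.0005, 0],
    [108, 0.001, -0.003, -0.0005, 0],
    [108, 0, 0, 0, 0],
  ],
)

```text
time_s: 9.45
position: [0.6331, 0.0035, 0.1502]
tcp_rot: [[-0.839, -0.093, 0.536], [-0.07, 0.996, 0.062], [-0.54, 0.015, -0.842]]
force: [3.9, 19.8, -6.7]
opening: 0.58
grasp_force: 9.4
```

```bash
python3 - <<'E'
from h import *
s=read_state();print(s['position'],s['force'],s['moment'])
H=np.array([.6446,.0421]);x=np.array([.996,.0895]);y=np.array([-.0895,.996])
d=s['position'][:2]-H;print(d@x,d@y)
E
```

```text
[0.63314877 0.00349171 0.15024918] [ 3.92994952 19.84587989 -6.6760406 ] [2.50840955 0.37400642 1.65413651]
-0.014860868710273329 -0.03742897217359333
```

The force rose to 20 N without further travel, so the pawl is at its stop on the right. Retreating.

Request:
send_rows(
  plan=[
    [108, 0, 0.005, 0, 0],
    [108, 0, 0.005, 0, 0],
    [108, 0, 0, -0.015, 0],
    [108, 0, 0, -0.03, 0],
    [108, 0, 0, -0.03, 0],
    [108, 0, 0, -0.03, 0],
    [0, 0, 0, -0.02, 0],
    [0, 0, 0, 0, 0],
    [0, 0, 0, 0, 0],
  ],
)

```text
time_s: 10.2
position: [0.5683, -0.0007, 0.2595]
tcp_rot: [[-0.832, -0.08, 0.549], [-0.068, 0.997, 0.042], [-0.551, -0.002, -0.835]]
force: [-0.2, 0.4, -0.8]
opening: 0.726
grasp_force: 0.0
```

```bash
cat >> h.py <<'E'
H=np.array([.6446,.0421]);X=np.array([.996,.0895]);Y=np.array([-.0895,.996])
def to(fx,fy,z):
    s=read_state();T=np.array([*(H+fx*X+fy*Y),z]);return np.round(s['tcp_rot'].T@(T-s['position']) if hasattr(s['tcp_rot'],'T') else np.array(s['tcp_rot']).T@(T-np.array(s['position'])),4)
E
python3 - <<'E'
from h import *
s=read_state();print(s['position'],s['force'],'tilt',np.degrees(np.arccos(-s['tcp_rot'][2][2])))
b,_=capture('wrist');cv2.imwrite('pics/w4.png',b[0:270])
c=calibration('wrist');print('pred stub +.4',proj(c,[*(H-.013*X-.020*Y),.155]),'piv',proj(c,[*(H-.040*X+.033*Y),.122]))
print(to(-.122,.103,.2),to(-.122,.103,.1))
E
```

```text
[ 0.56829365 -0.00068655  0.2595237 ] [-0.17488891  0.3910393  -0.83942869] tilt 33.40970058904864
pred stub +.4 (np.float64(296.85956621257776), np.float64(209.67283947202066)) piv (np.float64(355.4382290844633), np.float64(162.01087867276686))
[0.0681 0.1381 0.0248] [0.123  0.1382 0.1084]
```

View pics/w4.png

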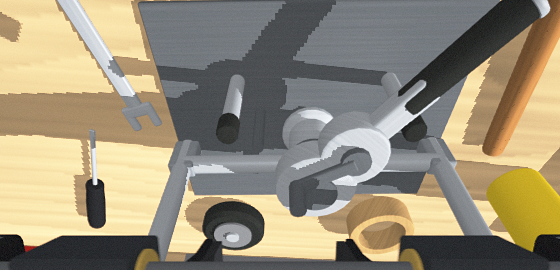

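The stub top lies near (298,208) and the pivot near (355,160), matching pawl ≈ +0.40. Now to the grip.

Request:
send_rows(
  plan=[
    [0, 0.017, 0.0345, 0.0062, 0],
    [0, 0.017, 0.0345, 0.0062, 0],
    [0, 0.017, 0.0345, 0.0062, 0],
    [0, 0.017, 0.0345, 0.0062, 0],
    [0, 0, 0, 0, 0],
  ],
)

```text
time_s: 10.67
position: [0.5115, 0.1294, 0.1984]
tcp_rot: [[-0.841, -0.086, 0.534], [-0.072, 0.996, 0.047], [-0.536, 0.001, -0.844]]
force: [-0.2, -0.6, -0.2]
opening: 0.991
grasp_force: 0.0
```

```bash
python3 -c "
from h import *
print(read_state()['position'],to(-.122,.103,.1))"
```

```text
[0.51152183 0.12935298 0.19839269] [0.0504 0.0041 0.0845]
```

Request:
send_rows(
  plan=[
    [0, 0.0126, 0.001, 0.0211, 0],
    [0, 0.0126, 0.001, 0.0211, 0],
    [0, 0.0126, 0.001, 0.0211, 0],
    [0, 0.0126, 0.001, 0.0211, 0],
    [0, 0, 0, 0, 0],
  ],
)

```text
time_s: 11.08
position: [0.5248, 0.1348, 0.1712]
tcp_rot: [[-0.841, -0.085, 0.535], [-0.066, 0.996, 0.054], [-0.538, 0.01, -0.843]]
force: [0.0, 0.3, -0.2]
opening: 0.999
grasp_force: 0.0
```

```bash
python3 -c "
from h import *
s=read_state();print(s['position'],s['force'],to(-.122,.103,.1))"
```

```text
[0.52478957 0.13478705 0.17122531] [ 0.02739599  0.28291352 -0.19609034] [ 0.0475 -0.0008  0.0542]
```

```bash
python3 -c "
from h import *
s=read_state();print(np.round(s['joint_positions'],1),np.round(s['tau'],1))"
```

```text
[   1.2   25.2  121.3   65.4    2.7 -158.1] [  0.2 -30.7  -8.5   1.   -0.7  -1.1]
```

Request:
send_rows(
  plan=[
    [0, 0.0098, -0.0126, -0.0333, 0],
    [0, 0.0098, -0.0126, -0.0333, 0],
    [0, 0.0098, -0.0126, -0.0333, 0],
    [0, 0.0098, -0.0126, -0.0333, 0],
    [0, 0.0098, -0.0126, -0.0333, 0],
    [0, 0.0098, -0.0126, -0.0333, 0],
    [0, 0.0098, -0.0126, -0.0333, 0],
    [0, 0, 0, 0, 0],
  ],
)

```text
time_s: 11.75
position: [0.3568, 0.0309, 0.3282]
tcp_rot: [[-0.834, -0.078, 0.547], [-0.064, 0.997, 0.044], [-0.549, 0.002, -0.836]]
force: [0.2, -0.5, 0.1]
opening: 1.0
grasp_force: 0.0
```

```bash
python3 -c "
from h import *
s=read_state();print(np.round(s['joint_positions'],1),np.round(s['position'],3),np.round(s['tcp_rot'],3))"
```

```text
[ -28.8  -13.6  129.5   28.7   39.  -141.8] [0.357 0.031 0.328] [[-0.834 -0.078  0.547]
 [-0.064  0.997  0.044]
 [-0.549  0.002 -0.836]]
```

Request:
send_rows(
  plan=[
    [0, 0.035, 0, -0.02, 0],
    [0, 0.035, 0, -0.02, 0],
    [0, 0.035, 0, -0.02, 0],
    [0, 0.035, 0, -0.02, 0],
  ],
)

```text
time_s: 12.08
position: [0.2564, 0.0428, 0.3222]
tcp_rot: [[-0.859, -0.068, 0.507], [-0.058, 0.998, 0.036], [-0.508, 0.001, -0.861]]
force: [-0.6, -0.8, 0.5]
opening: 1.001
grasp_force: 0.0
```

```bash
python3 -c "
from h import *
s=read_state();print(np.round(s['joint_positions'],1),np.round(s['position'],3),np.round(s['tcp_rot'],3))"
```

```text
[ -61.7  -35.9  135.4   29.6   69.6 -163.5] [0.256 0.043 0.322] [[-0.859 -0.068  0.507]
 [-0.058  0.998  0.036]
 [-0.508  0.001 -0.861]]
```

Request:
send_rows(
  plan=[
    [0, -0.0352, -0.0005, 0.002, 0],
    [0, -0.0352, -0.0005, 0.002, 0],
    [0, -0.0352, -0.0005, 0.002, 0],
    [0, -0.0352, -0.0005, 0.002, 0],
    [0, -0.0352, -0.0005, 0.002, 0],
    [0, -0.0352, -0.0005, 0.002, 0],
    [0, -0.0352, -0.0005, 0.002, 0],
    [0, -0.0352, -0.0005, 0.002, 0],
    [0, -0.0352, -0.0005, 0.002, 0],
    [0, -0.0352, -0.0005, 0.002, 0],
    [0, -0.0352, -0.0005, 0.002, 0],
    [0, 0, 0, 0, 0],
  ],
)

```text
time_s: 13.08
position: [0.5625, 0.0501, 0.4808]
tcp_rot: [[-0.861, -0.064, 0.504], [-0.055, 0.998, 0.032], [-0.505, -0.0, -0.863]]
force: [1.3, 0.5, 0.5]
opening: 0.997
grasp_force: 0.0
```

```bash
python3 -c "
from h import *
s=read_state();print(np.round(s['joint_positions'],1),np.round(s['position'],3),np.round(s['tcp_rot'],3))"
```

```text
[  -9.8    1.5   90.8    7.9   58.3 -105.9] [0.563 0.05  0.481] [[-0.861 -0.064  0.504]
 [-0.055  0.998  0.032]
 [-0.505 -0.    -0.863]]
```

Request:
send_rows(
  plan=[
    [0, 0, 0, 0, 0.125],
    [0, 0, 0, 0, 0.125],
    [0, 0, 0, 0, 0.125],
    [0, 0, 0, 0, 0.125],
    [0, 0, 0, 0, 0.125],
    [0, 0, 0, 0, 0.125],
    [0, 0, 0, 0, 0.125],
    [0, 0, 0, 0, 0.125],
    [0, 0, 0, 0, 0.125],
    [0, 0, 0, 0, 0.125],
    [0, 0, 0, 0, 0.125],
    [0, 0, 0, 0, 0.125],
    [0, 0, 0, 0, 0.125],
    [0, 0, 0, 0, 0.125],
    [0, 0, 0, 0, 0.125],
    [0, 0, 0, 0, 0.125],
    [0, 0, 0, 0, 0.125],
    [0, 0, 0, 0, 0.125],
    [0, 0, 0, 0, 0.125],
    [0, 0, 0, 0, 0.125],
  ],
)

```text
time_s: 14.75
position: [0.555, 0.0507, 0.4763]
tcp_rot: [[0.66, 0.566, 0.495], [0.636, -0.771, 0.033], [0.4, 0.293, -0.868]]
force: [0.9, -0.7, 0.1]
opening: 1.0
grasp_force: 0.0
```

Request:
send_rows(
  plan=[
    [0, 0, 0, 0, 0.125],
    [0, 0, 0, 0, 0.125],
    [0, 0, 0, 0, 0.125],
    [0, 0, 0, 0, 0.125],
    [0, 0, 0, 0, 0.125],
    [0, 0, 0, 0, 0],
  ],
)

```text
time_s: 15.25
position: [0.5549, 0.0508, 0.4764]
tcp_rot: [[0.866, 0.077, 0.495], [0.069, -0.997, 0.034], [0.496, 0.005, -0.868]]
force: [-0.2, -0.2, -0.6]
opening: 1.0
grasp_force: 0.0
```

```bash
python3 -c "
from h import *
s=read_state();print(np.round(s['joint_positions'],1),np.round(s['position'],3),np.round(s['tcp_rot'],3))"
```

```text
[-9.9  1.1 91.6  8.  58.5 73.2] [0.555 0.051 0.476] [[ 0.866  0.077  0.495]
 [ 0.069 -0.997  0.034]
 [ 0.496  0.005 -0.868]]
```

Request:
send_rows(
  plan=[
    [0, -0.0373, -0.0025, 0.001, 0],
    [0, -0.0373, -0.0025, 0.001, 0],
    [0, -0.0373, -0.0025, 0.001, 0],
    [0, -0.0373, -0.0025, 0.001, 0],
    [0, -0.0373, -0.0025, 0.001, 0],
    [0, -0.0373, -0.0025, 0.001, 0],
    [0, -0.0373, -0.0025, 0.001, 0],
  ],
)

```text
time_s: 15.83
position: [0.3296, 0.0505, 0.34]
tcp_rot: [[0.865, 0.084, 0.496], [0.077, -0.996, 0.035], [0.497, 0.008, -0.868]]
force: [-1.2, -1.2, -0.8]
opening: 1.001
grasp_force: 0.0
```

Request:
send_rows(
  plan=[
    [0, -0.03, 0, 0.02, 0],
    [0, -0.03, 0, 0.02, 0],
    [0, -0.03, 0, 0.02, 0],
    [0, -0.03, 0, 0.02, 0],
  ],
)

```text
time_s: 16.17
position: [0.2972, 0.0493, 0.2577]
tcp_rot: [[0.881, 0.076, 0.467], [0.073, -0.997, 0.024], [0.468, 0.013, -0.884]]
force: [-0.3, 0.2, -0.4]
opening: 1.0
grasp_force: 0.0
```

```bash
python3 -c "
from h import *
s=read_state();print(np.round(s['joint_positions'],1),np.round(s['position'],3),np.round(s['tcp_rot'],3))"
```

```text
[-27.1 -10.3 139.9  28.9  28.9  35.5] [0.297 0.049 0.258] [[ 0.881  0.076  0.467]
 [ 0.073 -0.997  0.024]
 [ 0.468  0.013 -0.884]]
```

Request:
send_rows(
  plan=[
    [0, -0.036, 0, 0.008, 0],
    [0, -0.036, 0, 0.008, 0],
    [0, -0.036, 0, 0.008, 0],
    [0, -0.036, 0, 0.008, 0],
    [0, -0.036, 0, 0.008, 0],
  ],
)

```text
time_s: 16.58
position: [0.2158, 0.0666, 0.2704]
tcp_rot: [[0.921, 0.077, 0.381], [0.08, -0.997, 0.006], [0.38, 0.025, -0.925]]
force: [0.3, -1.0, 0.1]
opening: 1.001
grasp_force: 0.0
```

```bash
python3 -c "
from h import *
s=read_state();print(np.round(s['joint_positions'],1),np.round(s['position'],3),np.round(s['tcp_rot'],3))"
```

```text
[-32.6 -26.2 139.9  16.3  48.5  43.7] [0.216 0.067 0.27 ] [[ 0.921  0.077  0.381]
 [ 0.08  -0.997  0.006]
 [ 0.38   0.025 -0.925]]
```

Request:
send_rows(
  plan=[
    [0, -0.02, 0, 0.033, 0],
    [0, -0.02, 0, 0.033, 0],
    [0, -0.02, 0, 0.033, 0],
  ],
)

```text
time_s: 16.83
position: [0.24, 0.0852, 0.2422]
tcp_rot: [[0.936, 0.06, 0.346], [0.071, -0.997, -0.019], [0.344, 0.043, -0.938]]
force: [-1.0, -1.8, -1.3]
opening: 0.998
grasp_force: 0.0
```

```bash
python3 -c "
from h import *
s=read_state();print(np.round(s['joint_positions'],1),np.round(s['position'],3),np.round(s['tcp_rot'],3))"
```

```text
[ -8.8 -10.4 139.9   3.8  30.4  74.4] [0.24  0.085 0.242] [[ 0.936  0.06   0.346]
 [ 0.071 -0.997 -0.019]
 [ 0.344  0.043 -0.938]]
```

Request:
send_rows(
  plan=[
    [0, -0.036, 0, 0.006, 0],
    [0, -0.036, 0, 0.006, 0],
    [0, -0.034, 0, 0.02, 0],
    [0, -0.034, 0, 0.02, 0],
    [0, -0.034, 0, 0.02, 0],
  ],
)

```text
time_s: 17.25
position: [0.1452, 0.128, 0.2414]
tcp_rot: [[0.959, 0.056, 0.279], [0.074, -0.996, -0.055], [0.275, 0.073, -0.959]]
force: [0.6, 0.4, 1.0]
opening: 1.001
grasp_force: 0.0
```

```bash
python3 -c "
from h import *
s=read_state();print(np.round(s['joint_positions'],1),np.round(s['position'],3),np.round(s['tcp_rot'],3))"
```

```text
[ 21.3 -13.1 139.9 -13.8  39.9 117.1] [0.145 0.128 0.241] [[ 0.959  0.056  0.279]
 [ 0.074 -0.996 -0.055]
 [ 0.275  0.073 -0.959]]
```

```bash
python3 -c "
from h import *
print(to(-.122,.103,.22), to(-.122,.103,.22)/10)"
```

```text
[0.3479 0.0132 0.1232] [0.03479 0.00132 0.01232]
```

Request:
send_rows(
  plan=[
    [0, 0.0348, 0.0013, 0.0123, 0],
    [0, 0.0348, 0.0013, 0.0123, 0],
    [0, 0.0348, 0.0013, 0.0123, 0],
    [0, 0.0348, 0.0013, 0.0123, 0],
    [0, 0.0348, 0.0013, 0.0123, 0],
    [0, 0.0348, 0.0013, 0.0123, 0],
    [0, 0.0348, 0.0013, 0.0123, 0],
    [0, 0.0348, 0.0013, 0.0123, 0],
    [0, 0.0348, 0.0013, 0.0123, 0],
    [0, 0.0348, 0.0013, 0.0123, 0],
    [0, 0, 0, 0, 0],
  ],
)

```text
time_s: 18.17
position: [0.523, 0.1332, 0.2198]
tcp_rot: [[0.956, 0.056, 0.287], [0.074, -0.996, -0.054], [0.282, 0.073, -0.956]]
force: [0.2, -0.1, 0.6]
opening: 0.999
grasp_force: 0.0
```

```bash
python3 -c "
from h import *
s=read_state();print(np.round(s['joint_positions'],1),np.round(s['position'],3),np.round(s['tcp_rot'],3),to(-.122,.103,.1))"
```

```text
[  4.9  20.5 106.4  -7.5  37.   96.4] [0.523 0.133 0.22 ] [[ 0.956  0.056  0.287]
 [ 0.074 -0.996 -0.054]
 [ 0.282  0.073 -0.956]] [-0.0425 -0.0099  0.1119]
```

Request:
send_rows(
  plan=[
    [0, -0.0085, -0.002, 0.0224, 0],
    [0, -0.0085, -0.002, 0.0224, 0],
    [0, -0.0085, -0.002, 0.0224, 0],
    [0, -0.0085, -0.002, 0.0224, 0],
    [0, -0.0085, -0.002, 0.0224, 0],
    [0, 0, 0, 0, 0],
  ],
)

```text
time_s: 18.67
position: [0.5, 0.134, 0.095]
tcp_rot: [[0.962, 0.058, 0.268], [0.075, -0.996, -0.055], [0.263, 0.073, -0.962]]
force: [-0.1, -0.5, 0.6]
opening: 0.998
grasp_force: 0.0
```

```bash
python3 - <<'E'
from h import *
s=read_state();R=np.array(s['tcp_rot']);print(np.round(s['joint_positions'],1),s['position'],s['force'])
def off(q): return .0435-.013/np.cos(q)-.0095*np.tan(abs(q))
def path(q0,q1,n,sg,over):
    p=[np.array([*(H-.16*np.cos(q)*X+(.16*np.sin(q)+sg*off(q))*Y),.1]) for q in np.linspace(q0,q1,n)]
    p.append(p[-1]+sg*over*np.array([*Y,0])); return p
for q0,q1,sg in((.65,-.7,-1),(-.65,.7,1)):
    p=path(q0,q1,11,sg,.004); 
    if sg<0: p=[np.array(s['position'])]+p
    print([[0,*np.round(R.T@d,4).tolist(),0] for d in np.diff(p,axis=0)])
E
```

```text
[  5.2  33.  114.6 -15.   17.8 105.1] [0.5000108  0.13403698 0.09504208] [-0.10567367 -0.4627856   0.61830038]
[[0, 0.0097, 0.0276, -0.0004, 0], [0, -0.0112, 0.0216, -0.0014, 0], [0, -0.0088, 0.0222, -0.0007, 0], [0, -0.0062, 0.0227, 0.0, 0], [0, -0.0034, 0.0229, 0.0008, 0], [0, -0.0006, 0.0224, 0.0015, 0], [0, 0.0021, 0.0199, 0.0021, 0], [0, 0.0049, 0.019, 0.0028, 0], [0, 0.0076, 0.0177, 0.0034, 0], [0, 0.0101, 0.0158, 0.004, 0], [0, 0.0125, 0.0134, 0.0044, 0], [0, 0.0, 0.004, 0.0003, 0]]
[[0, -0.0117, -0.0208, -0.0048, 0], [0, -0.0093, -0.0216, -0.0042, 0], [0, -0.0067, -0.0223, -0.0035, 0], [0, -0.0039, -0.0227, -0.0028, 0], [0, -0.0011, -0.0224, -0.002, 0], [0, 0.0017, -0.02, -0.0011, 0], [0, 0.0045, -0.0193, -0.0002, 0], [0, 0.0072, -0.0182, 0.0006, 0], [0, 0.0098, -0.0165, 0.0014, 0], [0, 0.0122, -0.0142, 0.0022, 0], [0, -0.0, -0.004, -0.0003, 0]]
```

Straddling the grip, no contact forces. Swing to the right (click-back).

Request:
send_rows(
  plan=[
    [0, 0.005, 0.015, 0, 0],
    [0, 0.005, 0.0125, 0, 0],
    [0, -0.011, 0.0215, -0.0014, 0],
    [0, -0.009, 0.022, -0.0007, 0],
    [0, -0.006, 0.0225, 0, 0],
    [0, -0.0035, 0.023, 0.001, 0],
    [0, -0.0005, 0.0225, 0.0015, 0],
    [0, 0.002, 0.02, 0.002, 0],
    [0, 0.005, 0.019, 0.003, 0],
    [0, 0.0075, 0.0175, 0.0035, 0],
    [0, 0.01, 0.016, 0.004, 0],
    [0, 0.0125, 0.0135, 0.0045, 0],
    [0, 0, 0, 0, 0],
  ],
)

```text
time_s: 19.75
position: [0.5361, -0.0899, 0.1035]
tcp_rot: [[0.96, 0.058, 0.273], [0.074, -0.996, -0.052], [0.269, 0.07, -0.961]]
force: [-3.7, 0.0, -0.9]
opening: 1.0
grasp_force: 1.1
```

```bash
python3 - <<'E'
from h import *
s=read_state();print(np.round(s['joint_positions'],1),s['position'],s['force'],np.round(s['tcp_rot'],3))
d=s['position'][:2]-H;print('frame',d@X,d@Y,'expect -.122,-.121')
a,_=capture('scene');cv2.imwrite('pics/s5.png',cv2.resize(a[110:340,150:400],None,fx=2.4,fy=2.4))
E
```

```text
[-23.2  32.6 112.2  10.3  19.7  53.7] [ 0.53614459 -0.08992284  0.10346845] [-3.66998561  0.02164602 -0.90022672] [[ 0.96   0.058  0.273]
 [ 0.074 -0.996 -0.052]
 [ 0.269  0.07  -0.961]]
frame -0.11983763240432957 -0.12178798754531149 expect -.122,-.121
```

View pics/s5.png

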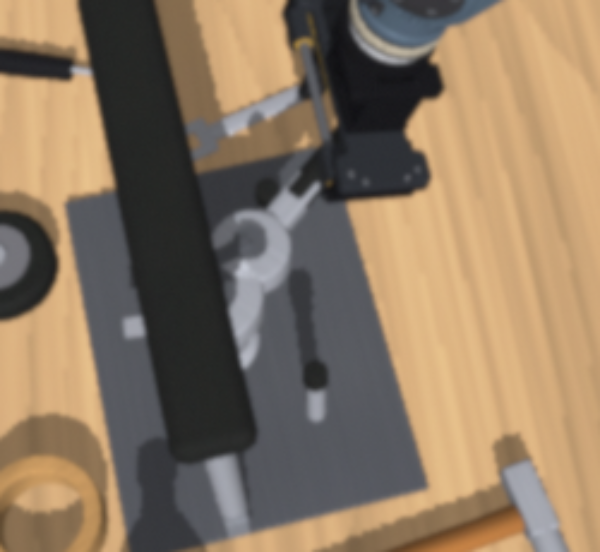

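The handle is now at the right post, at (268,190) in the crop. Drive left (tightening), first stroke.

Request:
send_rows(
  plan=[
    [0, -0.004, -0.02, 0, 0],
    [0, -0.004, -0.02, 0, 0],
    [0, -0.0117, -0.0208, -0.0048, 0],
    [0, -0.0093, -0.0216, -0.0042, 0],
    [0, -0.0067, -0.0223, -0.0035, 0],
    [0, -0.0039, -0.0227, -0.0028, 0],
    [0, -0.0011, -0.0224, -0.002, 0],
    [0, 0.0017, -0.02, -0.0011, 0],
    [0, 0.0045, -0.0193, -0.0002, 0],
    [0, 0.0072, -0.0182, 0.0006, 0],
    [0, 0.0098, -0.0165, 0.0014, 0],
    [0, 0.0122, -0.0142, 0.0022, 0],
    [0, 0, -0.004, 0, 0],
    [0, 0, 0, 0, 0],
  ],
)

```text
time_s: 20.97
position: [0.5145, 0.1531, 0.099]
tcp_rot: [[0.959, 0.057, 0.278], [0.075, -0.996, -0.053], [0.274, 0.072, -0.959]]
force: [-2.0, -1.7, -0.2]
opening: 1.0
grasp_force: 0.9
```

```bash
python3 - <<'E'
from h import *
s=read_state();print(np.round(s['joint_positions'],1),s['position'],s['force'])
d=s['position'][:2]-H;print('frame',d@X,d@Y,'expect -.122,+.121',to(-.122,.121,.1))
a,_=capture('scene');cv2.imwrite('s6.png',a)
E
```

```text
[  7.4  33.3 112.  -15.3  19.6 107.3] [0.51453836 0.1531058  0.09898928] [-2.01182399 -1.68796761 -0.21957173]
frame -0.11960637558605217 0.12220229332277602 expect -.122,+.121 [-0.002   0.0013 -0.0015]
```

Request:
send_rows(
  plan=[
    [0, -0.004, 0.023, 0, 0],
    [0, -0.004, 0.023, 0, 0],
    [0, -0.011, 0.0215, -0.0014, 0],
    [0, -0.009, 0.022, -0.0007, 0],
    [0, -0.006, 0.0225, 0, 0],
    [0, -0.0035, 0.023, 0.001, 0],
    [0, -0.0005, 0.0225, 0.0015, 0],
    [0, 0.002, 0.02, 0.002, 0],
    [0, 0.005, 0.019, 0.003, 0],
    [0, 0.0075, 0.0175, 0.0035, 0],
    [0, 0.01, 0.016, 0.004, 0],
    [0, 0.0125, 0.0135, 0.0045, 0],
    [0, 0, 0.002, 0, 0],
    [0, 0, 0, 0, 0],
  ],
)

```text
time_s: 22.18
position: [0.5321, -0.0946, 0.0995]
tcp_rot: [[0.959, 0.053, 0.279], [0.071, -0.996, -0.055], [0.274, 0.073, -0.959]]
force: [-1.2, -0.0, -0.5]
opening: 1.003
grasp_force: 0.2
```

```bash
python3 - <<'E'
from h import *
s=read_state();print(s['position'],s['force'])
d=s['position'][:2]-H;print('frame',d@X,d@Y,to(-.122,-.121,.1))
E
```

```text
[ 0.53207355 -0.09459027  0.09952441] [-1.24446068 -0.00147243 -0.45285597]
frame -0.1243101220985472 -0.12607239634128697 [ 0.0023 -0.0051 -0.0002]
```

Request:
send_rows(
  plan=[
    [0, -0.002, -0.022, 0, 0],
    [0, -0.002, -0.022, 0, 0],
    [0, -0.0117, -0.0208, -0.0048, 0],
    [0, -0.0093, -0.0216, -0.0042, 0],
    [0, -0.0067, -0.0223, -0.0035, 0],
  ],
)

```text
time_s: 22.6
position: [0.4924, 0.0131, 0.0958]
tcp_rot: [[0.958, 0.053, 0.281], [0.072, -0.996, -0.055], [0.277, 0.073, -0.958]]
force: [-2.3, -4.5, 1.1]
opening: 1.0
grasp_force: 2.4
```

Request:
send_rows(
  plan=[
    [0, -0.002, -0.0115, -0.0014, 0],
    [0, -0.002, -0.0115, -0.0014, 0],
  ],
)

```text
time_s: 22.77
position: [0.4856, 0.0367, 0.0955]
tcp_rot: [[0.959, 0.055, 0.279], [0.073, -0.996, -0.054], [0.275, 0.072, -0.959]]
force: [-2.2, -6.3, 1.0]
opening: 1.002
grasp_force: 2.1
```

Request:
send_rows(
  plan=[
    [0, -0.0006, -0.0112, -0.001, 0],
    [0, -0.0005, -0.0112, -0.001, 0],
  ],
)

```text
time_s: 22.93
position: [0.4824, 0.0586, 0.0953]
tcp_rot: [[0.959, 0.054, 0.277], [0.072, -0.996, -0.054], [0.273, 0.072, -0.959]]
force: [-3.2, -4.9, 0.6]
opening: 1.001
grasp_force: 2.2
```

Request:
send_rows(
  plan=[
    [0, 0.0009, -0.01, -0.0006, 0],
    [0, 0.0009, -0.01, -0.0006, 0],
  ],
)

```text
time_s: 23.1
position: [0.4818, 0.0786, 0.0952]
tcp_rot: [[0.96, 0.054, 0.275], [0.071, -0.996, -0.054], [0.271, 0.071, -0.96]]
force: [-4.7, -6.3, 1.1]
opening: 0.997
grasp_force: 3.3
```

Request:
send_rows(
  plan=[
    [0, 0.0022, -0.0097, 0, 0],
    [0, 0.0022, -0.0097, 0, 0],
  ],
)

```text
time_s: 23.27
position: [0.4827, 0.0973, 0.0946]
tcp_rot: [[0.961, 0.053, 0.27], [0.07, -0.996, -0.056], [0.266, 0.072, -0.961]]
force: [-8.8, -13.4, 8.6]
opening: 1.0
grasp_force: 7.1
```

Request:
send_rows(
  plan=[
    [0, 0.0036, -0.0091, 0.0003, 0],
    [0, 0.0036, -0.0091, 0.0003, 0],
  ],
)

```text
time_s: 23.43
position: [0.4855, 0.1144, 0.0941]
tcp_rot: [[0.964, 0.052, 0.262], [0.069, -0.996, -0.058], [0.258, 0.074, -0.963]]
force: [-14.3, -16.6, 12.7]
opening: 0.996
grasp_force: 10.2
```

Request:
send_rows(
  plan=[
    [0, 0.0049, -0.0083, 0.0007, 0],
    [0, 0.0049, -0.0083, 0.0007, 0],
  ],
)

```text
time_s: 23.6
position: [0.4905, 0.1301, 0.0933]
tcp_rot: [[0.966, 0.05, 0.254], [0.068, -0.996, -0.061], [0.25, 0.076, -0.965]]
force: [-16.8, -20.3, 12.4]
opening: 1.002
grasp_force: 11.9
```

Request:
send_rows(
  plan=[
    [0, 0.0061, -0.0071, 0.001, 0],
    [0, 0.0061, -0.0071, 0.001, 0],
    [0, 0, 0, 0, 0],
  ],
)

```text
time_s: 23.85
position: [0.499, 0.1447, 0.0923]
tcp_rot: [[0.968, 0.05, 0.248], [0.068, -0.996, -0.063], [0.243, 0.078, -0.967]]
force: [-19.9, -17.5, 9.3]
opening: 1.002
grasp_force: 11.5
```

```bash
python3 - <<'E'
from h import *
s=read_state();print(s['position'],s['force'],s['moment'],np.round(s['joint_positions'],1))
d=s['position'][:2]-H;print('frame',d@X,d@Y)
a,_=capture('scene');b,_=capture('top')
cv2.imwrite('pics/s7.png',np.hstack([cv2.resize(a[110:340,150:400],(435,400)),cv2.resize(b[130:310,180:340],(356,400))]))
E
```

```text
[0.49901533 0.14467555 0.09226187] [-19.92155787 -17.46988915   9.30473779] [-3.11837673  2.79509251 -1.89600359] [  6.8  33.5 113.3 -15.6  20.  107.5]
frame -0.13582182303487092 0.11519507181896607
```

View pics/s7.png

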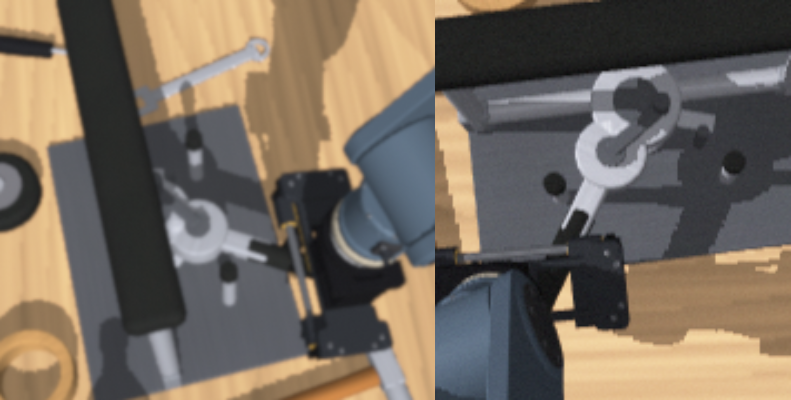

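The scene view shows the handle at q ≈ 0.53 and the flat pointer at (700,120) apparently against the dark peg at (703,140). The nut is probably tight. I'll check by swinging back and driving again, and check numerically that the hammer has not moved.

```bash
cat >> h.py <<'E'
def off(q): return .0435-.013/np.cos(q)-.0095*np.tan(abs(q))
def pt(q,sg): return np.array([*(H-.16*np.cos(q)*X+(.16*np.sin(q)+sg*off(q))*Y),.1])
def rows(pts):
    s=read_state();R=np.array(s['tcp_rot']);p=[np.array(s['position'])]+pts
    for d in np.diff(p,axis=0): print([0,*np.round(R.T@d,4).tolist(),0],end=', ')
E
python3 - <<'E'
from h import *
p0=np.array(read_state()['position']);p1=pt(.4,-1)
rows([p0+(p1-p0)*k/4 for k in(1,2,3,4)]+[pt(q,-1) for q in np.linspace(.4,-.71,10)[1:]])
E
```

```text
[0, -0.0019, 0.0197, -0.0009, 0], [0, -0.0019, 0.0197, -0.0009, 0], [0, -0.0019, 0.0197, -0.0009, 0], [0, -0.0019, 0.0197, -0.0009, 0], [0, -0.006, 0.0207, 0.0002, 0], [0, -0.0037, 0.0209, 0.0007, 0], [0, -0.0013, 0.021, 0.0013, 0], [0, 0.001, 0.019, 0.0018, 0], [0, 0.0033, 0.0178, 0.0023, 0], [0, 0.0056, 0.0169, 0.0028, 0], [0, 0.0078, 0.0157, 0.0032, 0], [0, 0.0099, 0.014, 0.0036, 0], [0, 0.0118, 0.0118, 0.0039, 0],
```

Request:
send_rows(
  plan=[
    [0, -0.002, 0.0197, -0.001, 0],
    [0, -0.002, 0.0197, -0.001, 0],
    [0, -0.002, 0.0197, -0.001, 0],
    [0, -0.002, 0.0197, -0.001, 0],
    [0, -0.006, 0.0207, 0, 0],
    [0, -0.0037, 0.021, 0.0007, 0],
    [0, -0.0013, 0.021, 0.0013, 0],
    [0, 0.001, 0.019, 0.0018, 0],
    [0, 0.0033, 0.0178, 0.0023, 0],
    [0, 0.0056, 0.017, 0.0028, 0],
    [0, 0.0078, 0.0157, 0.0032, 0],
    [0, 0.01, 0.014, 0.0036, 0],
    [0, 0.0118, 0.0118, 0.004, 0],
    [0, 0, 0.002, 0, 0],
    [0, 0, 0, 0, 0],
  ],
)

```text
time_s: 25.2
position: [0.5433, -0.0836, 0.1007]
tcp_rot: [[0.963, 0.058, 0.263], [0.073, -0.996, -0.045], [0.26, 0.063, -0.964]]
force: [-5.9, 10.3, -0.4]
opening: 1.0
grasp_force: 5.8
```

```bash
python3 - <<'E'
from h import *
s=read_state();print(s['position'],s['force']);d=s['position'][:2]-H;print('frame',d@X,d@Y)
a,_=capture('scene');z=np.load('scene0.npz')['p']
# hammer wood mask & head region centroid then/now
for n,im in(('then',z),('now',a)):
    hsv=cv2.cvtColor(im,cv2.COLOR_BGR2HSV);r=hsv[295:385,240:400]
    m=(r[...,0]<15)&(r[...,1]>130);v,u=np.nonzero(m);print(n,m.sum(),u.mean()+240,v.mean()+295)
p0=np.array(s['position']);
qs=np.linspace(-.66,.0,9);p1=pt(qs[0],1)
rows([p0+(p1-p0)*k/3 for k in(1,2,3)]+[pt(q,1) for q in qs[1:]])
E
```

```text
[ 0.54334714 -0.08364381  0.10070561] [-5.87519052 10.30325819 -0.38346707]
frame -0.11210191733753834 -0.11617870801587372
then 1456 308.13049450549454 347.5364010989011
now 1458 308.0144032921811 347.53566529492457
[0, -0.0049, -0.0124, -0.0018, 0], [0, -0.0048, -0.0124, -0.0019, 0], [0, -0.0048, -0.0124, -0.0019, 0], [0, -0.0076, -0.0126, -0.0029, 0], [0, -0.0067, -0.0129, -0.0027, 0], [0, -0.0058, -0.0132, -0.0024, 0], [0, -0.0048, -0.0135, -0.0022, 0], [0, -0.0038, -0.0137, -0.0019, 0], [0, -0.0028, -0.0138, -0.0017, 0], [0, -0.0018, -0.0139, -0.0014, 0], [0, -0.0007, -0.014, -0.0011, 0],
```

The hammer is unmoved and the handle is at the right stop. Driving left again as a tightness test.

Request:
send_rows(
  plan=[
    [0, -0.0049, -0.0124, -0.0018, 0],
    [0, -0.0048, -0.0124, -0.0018, 0],
    [0, -0.0048, -0.0124, -0.0018, 0],
    [0, -0.0076, -0.0126, -0.0029, 0],
  ],
)

```text
time_s: 25.58
position: [0.5258, -0.0403, 0.1026]
tcp_rot: [[0.958, 0.054, 0.283], [0.073, -0.996, -0.056], [0.279, 0.075, -0.957]]
force: [0.3, -1.9, 0.7]
opening: 1.0
grasp_force: 0.8
```

Request:
send_rows(
  plan=[
    [0, -0.0067, -0.0129, -0.0027, 0],
    [0, -0.0058, -0.0132, -0.0024, 0],
  ],
)

```text
time_s: 25.75
position: [0.5101, -0.0146, 0.1021]
tcp_rot: [[0.958, 0.054, 0.282], [0.073, -0.996, -0.055], [0.278, 0.074, -0.958]]
force: [0.0, -0.8, 0.6]
opening: 1.0
grasp_force: 0.7
```

Request:
send_rows(
  plan=[
    [0, -0.0048, -0.0135, -0.0022, 0],
    [0, -0.0038, -0.0137, -0.0019, 0],
  ],
)

```text
time_s: 25.92
position: [0.4989, 0.0122, 0.1016]
tcp_rot: [[0.958, 0.054, 0.281], [0.073, -0.996, -0.055], [0.277, 0.073, -0.958]]
force: [-2.4, -6.1, 0.3]
opening: 0.999
grasp_force: 2.5
```

Request:
send_rows(
  plan=[
    [0, -0.0028, -0.0138, -0.0017, 0],
    [0, 0, 0, 0, 0],
  ],
)

```text
time_s: 26.08
position: [0.494, 0.0266, 0.1014]
tcp_rot: [[0.958, 0.057, 0.28], [0.075, -0.996, -0.054], [0.275, 0.073, -0.959]]
force: [-3.7, -8.2, 1.1]
opening: 0.997
grasp_force: 3.6
```

Request:
send_rows(
  plan=[
    [0, -0.0018, -0.01, -0.0014, 0],
    [0, 0, 0, 0, 0],
  ],
)

```text
time_s: 26.25
position: [0.4919, 0.0353, 0.1015]
tcp_rot: [[0.958, 0.056, 0.28], [0.074, -0.996, -0.055], [0.275, 0.073, -0.959]]
force: [-2.5, -11.0, 1.3]
opening: 0.998
grasp_force: 5.0
```

Request:
send_rows(
  plan=[
    [0, -0.001, -0.01, -0.0012, 0],
    [0, 0, 0, 0, 0],
  ],
)

```text
time_s: 26.42
position: [0.4895, 0.0447, 0.1015]
tcp_rot: [[0.959, 0.055, 0.278], [0.073, -0.996, -0.055], [0.274, 0.073, -0.959]]
force: [-3.8, -14.3, 2.1]
opening: 0.995
grasp_force: 6.6
```

Request:
send_rows(
  plan=[
    [0, 0, -0.01, -0.001, 0],
    [0, 0, 0, 0, 0],
  ],
)

```text
time_s: 26.58
position: [0.4876, 0.0544, 0.1014]
tcp_rot: [[0.96, 0.055, 0.275], [0.073, -0.996, -0.055], [0.271, 0.073, -0.96]]
force: [-4.4, -16.1, 2.1]
opening: 1.0
grasp_force: 8.0
```

The force rises steadily right after tooth pickup (q ≈ -0.25) instead of staying at the ~5 N drive level, so the nut is against its stop. Back to the right stop.

```bash
python3 - <<'E'
from h import *
p0=np.array(read_state()['position']);p1=pt(-.2,-1)
rows([p0+(p1-p0)*k/5 for k in(1,2,3,4,5)]+[pt(q,-1) for q in np.linspace(-.2,-.71,6)[1:]])
R=np.array(read_state()['tcp_rot']);print('\nup10mm',R.T@[0,0,.01],'left 10mm',R.T@np.array([*(.01*Y),0]))
E
```

```text
[0, -0.0001, 0.0172, 0.0016, 0], [0, -0.0001, 0.0172, 0.0016, 0], [0, -0.0001, 0.0172, 0.0016, 0], [0, -0.0001, 0.0172, 0.0016, 0], [0, -0.0001, 0.0172, 0.0016, 0], [0, 0.0041, 0.0142, 0.0022, 0], [0, 0.0056, 0.0134, 0.0026, 0], [0, 0.0071, 0.0124, 0.0029, 0], [0, 0.0085, 0.0112, 0.0032, 0], [0, 0.0097, 0.0097, 0.0035, 0], 
up10mm [ 0.00270989  0.00072987 -0.00959811] left 10mm [-0.0001352  -0.00996747 -0.00079613]
```

Request:
send_rows(
  plan=[
    [0, 0, 0.0172, 0.0016, 0],
    [0, 0, 0.0172, 0.0016, 0],
    [0, 0, 0.0172, 0.0016, 0],
    [0, 0, 0.0172, 0.0016, 0],
    [0, 0, 0.0172, 0.0016, 0],
    [0, 0.004, 0.0142, 0.0022, 0],
    [0, 0.0056, 0.0134, 0.0026, 0],
    [0, 0.007, 0.0124, 0.0029, 0],
    [0, 0.0085, 0.0112, 0.0032, 0],
    [0, 0.0097, 0.0097, 0.0035, 0],
    [0, 0, 0.003, 0, 0],
    [0, 0, 0, 0, 0],
  ],
)

```text
time_s: 27.58
position: [0.5357, -0.0917, 0.0995]
tcp_rot: [[0.96, 0.055, 0.275], [0.072, -0.996, -0.052], [0.271, 0.07, -0.96]]
force: [-1.4, 2.7, -1.1]
opening: 0.994
grasp_force: 1.5
```

```bash
python3 - <<'E'
from h import *
s=read_state();print(s['position'],s['force']);d=s['position'][:2]-H;print('frame',d@X,d@Y)
E
```

```text
[ 0.53574737 -0.091691    0.09946351] [-1.43756131  2.73229948 -1.10936643]
frame -0.12039151187190443 -0.12351352189168156
```

Request:
send_rows(
  plan=[
    [0, 0.002, 0.005, 0.0005, 0],
    [0, 0.002, 0.004, 0.0005, 0],
    [0, 0, 0, 0, 0],
  ],
)

```text
time_s: 27.83
position: [0.5346, -0.0948, 0.0983]
tcp_rot: [[0.963, 0.059, 0.263], [0.073, -0.996, -0.043], [0.259, 0.06, -0.964]]
force: [-5.5, 16.4, 2.2]
opening: 1.002
grasp_force: 7.1
```

Request:
send_rows(
  plan=[
    [0, -0.002, -0.013, -0.001, 0],
    [0, 0, -0.013, -0.001, 0],
    [0, 0.006, 0.0015, -0.019, 0],
    [0, 0.006, 0.0015, -0.019, 0],
    [0, 0.006, 0.0015, -0.019, 0],
    [0, 0.006, 0.0015, -0.019, 0],
    [0, 0.006, 0.0015, -0.019, 0],
    [0, 0.006, 0.0015, -0.019, 0],
    [0, -0.01, 0, -0.03, 0],
    [0, -0.02, 0, -0.03, 0],
    [0, -0.02, 0, -0.03, 0],
    [0, 0, 0, 0, 0],
  ],
)

```text
time_s: 28.83
position: [0.4663, -0.074, 0.2968]
tcp_rot: [[0.957, 0.054, 0.284], [0.073, -0.996, -0.057], [0.28, 0.076, -0.957]]
force: [0.1, 0.4, 0.5]
opening: 0.999
grasp_force: 0.0
```

```bash
python3 - <<'E'
from h import *
s=read_state();print(s['position'],s['force'])
P=[]
for n in('scene','top','wrist'):
    c=calibration(n);p,d=capture(n);v,u=np.nonzero(d>0);z=d[v,u]
    R=np.array(c['rotation']);W=np.c_[(u-c['cx'])/c['fx']*z,(v-c['cy'])/c['fy']*z,z]@R.T+np.array(c['xyz'])
    D=W[:,:2]-H;fx=D@X;fy=D@Y;h=W[:,2]
    m=(h>.08)&(h<.12)&(fx<-.09)&(np.hypot(fx,fy)<.215)&(np.hypot(fx,fy)>.125)&(abs(fy)<.16)
    if m.any(): print(n,'grip q',np.median(np.arctan2(fy[m],-fx[m])),m.sum())
    m=(h>.138)&(h<.160)&(abs(fx)<.05)&(abs(fy)<.05)
    if m.any(): print(n,'stub',fx[m].mean(),fy[m].mean(),h[m].max(),m.sum())
    # pointer: thin plate below head
    m=(h>.03)&(h<.08)&(abs(fx)<.09)&(fy<-.043)&(fy>-.1)
    if m.any(): 
        print(n,'low',m.sum(),np.percentile(h[m],[5,50,95]).round(3),fx[m].mean(),fy[m].mean())
E
```

```text
[ 0.46630471 -0.07397332  0.29679825] [0.12923096 0.44331441 0.45330277]
scene grip q -0.694428204002921 480
scene low 2 [0.067 0.071 0.075] -0.030226662753452555 -0.0769270593041725
top grip q -0.7112274294682916 517
top stub 0.020068398610369017 -0.014410766865789052 0.1593186241875244 53
top low 291 [0.049 0.055 0.069] 0.020682112323154738 -0.07123322068524947
wrist grip q -0.7074452824535 1704
wrist stub 0.018354650806821613 -0.016073265798184903 0.1575778192391582 372
wrist low 942 [0.046 0.055 0.069] 0.012061160956736016 -0.07188781690523956
```

```bash
python3 - <<'E'
from h import *
for n in('top','wrist'):
    c=calibration(n);p,d=capture(n);v,u=np.nonzero(d>0);z=d[v,u]
    R=np.array(c['rotation']);W=np.c_[(u-c['cx'])/c['fx']*z,(v-c['cy'])/c['fy']*z,z]@R.T+np.array(c['xyz'])
    D=W[:,:2]-H;fx=D@X;fy=D@Y;h=W[:,2];g=p[v,u].mean(1)
    print(n)
    for lo in np.arange(-.03,.05,.006):
        m=(h>.03)&(h<.085)&(fx>=lo)&(fx<lo+.006)&(fy<-.045)&(fy>-.085)
        if m.any(): print('x',lo.round(3),m.sum(),'y',fy[m].min().round(3),fy[m].max().round(3),'h',np.percentile(h[m],[10,50,90]).round(3),'grey',g[m].mean().round())
E
```

```text
top
x -0.024 1 y -0.068 -0.068 h [0.069 0.069 0.069] grey 109.0
x -0.018 7 y -0.071 -0.067 h [0.065 0.067 0.069] grey 112.0
x -0.012 15 y -0.072 -0.062 h [0.068 0.069 0.071] grey 107.0
x -0.006 2 y -0.062 -0.06 h [0.069 0.07  0.07 ] grey 74.0
x 0.012 42 y -0.085 -0.045 h [0.047 0.051 0.055] grey 100.0
x 0.018 58 y -0.085 -0.046 h [0.052 0.056 0.059] grey 117.0
x 0.024 49 y -0.084 -0.047 h [0.054 0.057 0.059] grey 112.0
x 0.03 38 y -0.085 -0.045 h [0.052 0.054 0.057] grey 98.0
x 0.036 2 y -0.055 -0.053 h [0.045 0.045 0.046] grey 96.0
wrist
x -0.03 24 y -0.069 -0.062 h [0.034 0.047 0.065] grey 55.0
x -0.024 29 y -0.07 -0.064 h [0.067 0.068 0.069] grey 117.0
x -0.018 39 y -0.073 -0.063 h [0.067 0.069 0.069] grey 119.0
x -0.012 41 y -0.073 -0.061 h [0.068 0.069 0.07 ] grey 118.0
x 0.006 1 y -0.058 -0.058 h [0.047 0.047 0.047] grey 88.0
x 0.012 219 y -0.084 -0.045 h [0.045 0.052 0.055] grey 103.0
x 0.018 168 y -0.085 -0.045 h [0.055 0.056 0.057] grey 124.0
x 0.024 126 y -0.085 -0.045 h [0.055 0.056 0.057] grey 115.0
x 0.03 32 y -0.085 -0.045 h [0.052 0.054 0.055] grey 109.0
```

The pointer (h 69 mm, x −6…−24 mm) lies directly against the dark peg (x ≈ −30 mm), so the nut is tight. The handle is at −0.70 and the pawl at ≈ +0.4. Handing in.

```bash
python3 -c "
from rig import *
print(hand_in())"
```

```text
the job is handed in; nothing more can be done
None
```

I flipped the pawl to tighten (about +0.4), drove the nut up against its stop, left the handle at the right-hand post (about −0.70 rad) with the gripper clear, and handed the job in at about 29 s; the hammer check showed no movement, and I kept clear of the wrench but did not check it.

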